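Pump up a ratchet lift and transfer a packing case

TASK

Pump the hand lever of the small ratchet lift - right down, then let it spring right back up, each stroke raising the deck one notch - until the deck is level with the top of the wooden stand beside it, and no higher. Then push the packing case across from the deck until it stands wholly on the stand, and leave the lift at that height with its lever up. Do not shift the things standing around.

Things in the scene. Friction and masses are not known exactly. Their poses are not given: they have to be found in the camera images.
- lift: Fixed grey ratchet lift: base 150 x 160 mm, two cheeks 97 mm high, a toothed steel column and two guide rods that carry the deck. Origin: centre of the base's underside, on the bench. +y points to the stand, -y is the lever's side, -x faces the robot, z up. One full lever stroke raises the deck by exactly one 10 mm notch; a pawl then holds it and it cannot be let down again.
- deck_top (a point): Centre of the deck's upper surface (axes as lift): bare steel plate 150 x 150 mm, guide strips 12 mm high along its -x and +x edges (inner faces at 69 mm), open at -y and +y. It rests at 130, 140, 150 ... 190 mm above the bench, starts at one of the lowest three and is level with the stand at 180 mm (all +-1). On a down stroke it rises some 3 mm past the notch, then settles back.
- lever (a joint): Hand lever's angle (rad): 0 = up at rest (0.45 above horizontal), 0.60 = fully down on its stop (0.15 below horizontal). It springs back when released. The next notch catches only past about 0.50, and the ratchet re-arms only when the lever is back below about 0.08: use full strokes. Pressing mid-grip takes about 4 N at first, 10 N at the bottom.
- lever_pivot (a point): The lever's hinge axis (parallel to the lift's x axis), fixed on the lift, 78 mm above the bench and 55 mm from the lift's centre towards -y.
- lever_grip (a point): Middle of the upper face of the lever's black rubber grip; moves with the lever. The grip is a flat bar 44 mm wide (x), 26 mm thick, 120 mm long along the lever, its middle 200 mm from the pivot; this point lies 13 mm above the lever's centre line. The lever runs from the pivot towards the lift's -y. This point is about 177 mm above the bench at rest, 61 mm fully down.
- stand_top (a point): Centre of the upper surface of the fixed stand: plywood board 190 mm (x) by 250 mm (y), 178.5 mm above the bench on four thin dark legs, open underneath. It stands on the lift's +y side, a gap of 4 to 10 mm from the deck's edge. Axes parallel to the lift's: +y points away from the lift. A strip 10 mm thick, 15 mm high stands along its far +y edge.
- case: Closed wooden packing case with two steel bands, 118 mm (x) by 120 mm (y) by 70 mm high, about 0.9 kg, loose, too wide to grasp; it starts in about the middle of the deck between the guide strips. Origin: centre of its underside, z up; axes about parallel to the lift's.
- tape_roll: Grey roll of tape, 100 mm across, 48 mm high, lying under the stand. Origin: centre of its underside. Leave alone.
- string: Ball of brown string, 64 mm across, near the front right. Origin: centre of its underside. Leave alone.
- shaker: Glass salt shaker with a grey cap, 44 mm across, 90 mm high, standing on the right beyond the lever. Origin: centre of its underside. Leave alone.

How it is judged:
By the outcome, as a careful person would: the job done as asked, in the order asked, and still so for the second after the job is handed in, with the robot touching nothing.
It also fails if it takes over 69 s, if anything falls off the work surface, if the arm or the gripper's body presses on something with over 40 N, if the wrist force passes 120 N, or if a joint passes its speed limit or range.

ROBOT

A 7-joint arm with a two-finger parallel gripper is mounted at the origin on the work surface; the furniture and walls round the work are solid. World frame = base frame: x ahead of the robot, y to its left, z up, the work surface at z = 0. Lengths are in m, angles in rad, forces in N, time in s.
With the tool pointing down it reaches from about 0.35 to 0.9 m from the base axis. Payload 8.1 kg.
Tool frame: the origin (TCP) lies on the centre line of the jaws, within the pads' length; the fingertips stand 14 mm ahead of it and the grasp point (between the pads) lies 5 mm behind it (arm.tip_reach is the distance from the TCP to the fingertips, in m); z points along the fingers, y is the direction in which the jaws open and shut (so a half turn about z gives the same grasp; the last joint's range is limited). The gripper opens to 92 mm and grips with 3 to 60 N. Pads are 19 mm wide; open, the fingers measure 130 mm over their backs; the gripper's body (75 mm by 190 mm) begins 47 mm behind the grasp point.
Start: joints at [1.212, 0.434, 0.025, 1.573, -0.012, 1.134, -0.075], TCP at [0.158, -0.605, 0.241] pointing down, gripper open.
Joint ranges: [-2.62, 2.62], [-0.44, 2.09], [-1.27, 1.32], [0.08, 2.57], [-1.32, 4.46], [0.12, 2], [-2.74, 2.74]. Speed limits (rad/s): [2.22, 2.22, 3.01, 3.01, 3.14, 3.14, 3.14].

INTERFACE

Orientations are given as a rotation vector (axis times angle).
In Python, from cell import sensors, vision, arm, nets gives the robot as it stands.
- The arm moves only by the shell command python3 -m handwheel 'ROWS' [FORCE]. ROWS is JSON, a list of rows, each an object of numbers: "tx", "ty", "tz": the shift along the tool's x, y, z in cm; "wx", "wy", "wz": the turn, a rotation vector about the tool's x, y, z in degrees; "claw": the opening, from 0 (shut) to 1 (fully open). A call has 1 to 12 rows; each row is the pose to reach, as a shift and turn from the pose commanded when the call began, along the tool's axes at that moment; what a row does not reach only later rows make up. A row lasts 1/12 s, in which the tool goes at most 41.7 mm and 7.16 degrees, less where a joint would pass 70% of its speed; a pose out of reach is approached as far as the arm can. A call with a gripper value outside its range is refused whole. The fingers move at their own pace and stop on an object; FORCE is the grip in N (left out, the last holds). Time passes only in rows, so rows that repeat a pose let the fingers close. It gives the time, the measured TCP pose, the force and the opening at its end, in the units of the state.
- sensors.observe(): the state, without advancing time (a new reading comes with each control period).
- vision.get_image(name): name is "scene" or "top" or "wrist"; returns (picture, depth): 420x560x3 uint8, blue, green, red; 420x560 float32, m along the optical axis (not along the pixel's ray), 0 where there is no reading.
- vision.camera_model(name): a dict with "K" (3x3 intrinsics, pixels), "k1" (the pictures are not rectified: a ray, as slopes to the right and down, at radius r is drawn at 1 + k1 r^2 times it, then the intrinsics apply), "xyz" and "attitude" of the camera in the world; the wrist camera has in their place "hand_eye" (4x4, takes a point from camera to tool coordinates, whose origin is the TCP and whose axes are the flange's). Camera axes: x right, y down, z forward; pixel columns grow to the right and rows downward; lengths in m; the calibration is good to about 2 mm. A picture is of the moment at which its call begins: read the wrist's pose just before it. camera_model takes no time and is no camera call.
- arm.sign_off(): hands the job in, once; it reports no verdict.
Trained networks look in the newest picture that a camera, given by its name, has taken for a name from the list of things; names that differ only in an ending like _2 or _b are one class to them, and where a whole thing is asked for, a point or a joint stands for the part that bears it (a point fixed in the world has none). Each returns a list of dicts, best first, with "score" (0 to 1); they miss things now and then, are a little off and sometimes report something else, mostly with a low value. They report only what shows in the picture. A call takes as long as a camera call.
- nets.cut_out(label, camera): "region" (420x560 bool, what is visible of it) and "uv" ([column, row] in pixels, amid what is visible of it).
The state is a dict: "clock": time; "joints": joint angles; "dq": joint speeds; "joint_efforts": joint torques, N m; "position": TCP position; "ee_rot": TCP orientation; "force": force on the tool from outside, world axes, zero at the start; "ft_torque": the same for the moment, N m; "width": opening from 0.0 (shut) to 1.0 (fully open).
Only numpy, scipy, OpenCV 4.12 (cv2) and the standard library are available. Lean on these libraries where they do the work, as an engineer would, in place of code of your own. Each camera call takes 0.05 s, during which the arm holds its last target.

## Working session

There is one attempt and no reset: what is moved stays moved. The work goes in short steps, Python scripts to look and compute and a shell command to move; the robot and the scene stay as the last step left them, time stands still between calls to the robot, and variables do not carry over. Pictures are saved under pics/ and viewed, and the job is handed in when it is done.

```bash
ls; mkdir -p pics; python3 - <<'E'
from cell import sensors, vision, arm, nets
import cv2
print(sensors.observe())
for n in ["scene","top","wrist"]:
    p,d=vision.get_image(n); cv2.imwrite(f"pics/{n}0.png",p); print(n,vision.camera_model(n))
E
```

```text
pics
{'clock': 0.0, 'joints': array([ 1.21242337,  0.43520566,  0.02496555,  1.57407835, -0.01159322,
        1.1339768 , -0.07509035]), 'dq': array([-2.58391599e-03, -3.82177070e-04,  4.01827031e-04, -1.72294541e-05,
        1.70274585e-03,  2.48427008e-04,  8.34381993e-04]), 'joint_efforts': array([ 3.78420882e-04, -6.67867184e+01,  9.84503813e-01, -3.14473701e+01,
       -6.08124468e-02,  4.27377212e-02,  1.89409498e-04]), 'position': array([ 0.15795098, -0.60422326,  0.23996288]), 'ee_rot': array([-3.11447326e+00, -4.00404988e-01,  5.24106794e-04]), 'force': array([0.39940487, 0.39303081, 0.47856457]), 'ft_torque': array([-0.03449355,  0.00864724, -0.01639805]), 'width': 1.0032111661989123}
scene {'K': array([[483.26030356,   0.        , 280.84013857],
       [  0.        , 483.26030356, 210.48219599],
       [  0.        ,   0.        ,   1.        ]]), 'k1': -0.14318770645456982, 'xyz': array([-0.8116075 , -0.08742178,  0.84230603]), 'attitude': array([-1.56144148,  1.60200353, -0.91275368])}
top {'K': array([[474.17507292,   0.        , 281.22453539],
       [  0.        , 474.17507292, 212.22245366],
       [  0.        ,   0.        ,   1.        ]]), 'k1': -0.1579357417403738, 'xyz': array([ 0.27153136, -0.0975445 ,  1.30216933]), 'attitude': array([-2.11714011,  2.13307226, -0.14388077])}
wrist {'K': array([[291.09413987,   0.        , 281.666765  ],
       [  0.        , 291.09413987, 213.46665603],
       [  0.        ,   0.        ,   1.        ]]), 'k1': -0.05658304380040671, 'hand_eye': array([[ 5.27389898e-04, -9.69505616e-01, -2.45068525e-01,
         6.59956636e-02],
       [ 9.99999850e-01,  5.47319101e-04, -1.32172163e-05,
         7.80550787e-04],
       [ 1.46944850e-04, -2.45068481e-01,  9.69505760e-01,
        -1.43308454e-01],
       [ 0.00000000e+00,  0.00000000e+00,  0.00000000e+00,
         1.00000000e+00]])}
```

View pics/scene0.png

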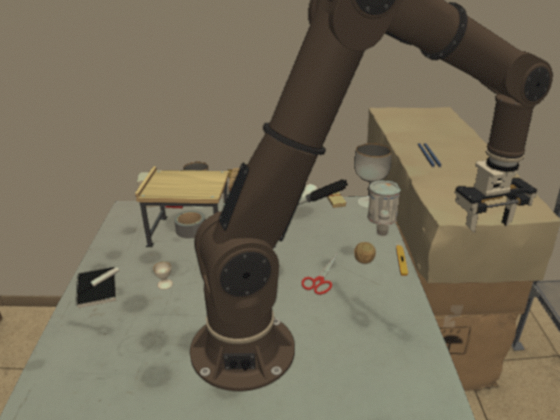

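View pics/top0.png

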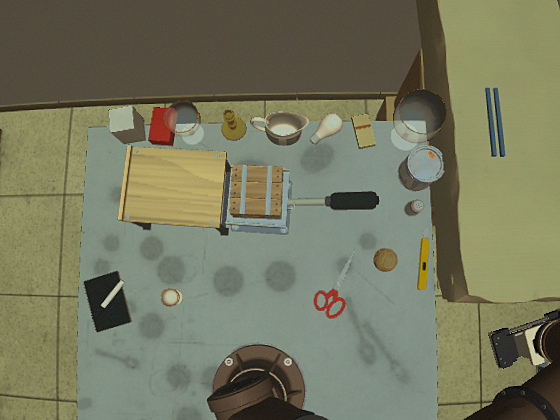

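View pics/wrist0.png

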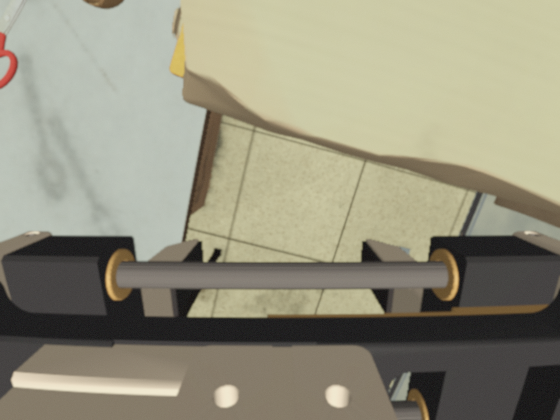

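The top view shows the stand (about 175,187), the case on the deck (257,191), and the lever running right to its grip at (353,201). The string is at (385,260) and the shaker at (416,207). The gripper is at lower right, beside a counter. Next I'll measure positions.

```bash
cat > h.py <<'E'
import numpy as np, cv2
from scipy.spatial.transform import Rotation as R
from cell import sensors, vision, arm, nets
def cloud(name, d, pose=None):
    m=vision.camera_model(name); K=m["K"]; k=m["k1"]
    v,u=np.mgrid[0:420,0:560].astype(float)
    xd=(u-K[0,2])/K[0,0]; yd=(v-K[1,2])/K[1,1]
    x,y=xd.copy(),yd.copy()
    for _ in range(20):
        f=1+k*(x*x+y*y); x=xd/f; y=yd/f
    P=np.stack([x*d,y*d,d],-1)
    if name=="wrist":
        H=m["hand_eye"]; P=P@H[:3,:3].T+H[:3,3]
        p,r=pose; P=P@R.from_rotvec(r).as_matrix().T+p
    else:
        P=P@R.from_rotvec(m["attitude"]).as_matrix().T+m["xyz"]
    P[d<=0]=np.nan
    return P
def proj(name,X):
    m=vision.camera_model(name); K=m["K"]
    p=(np.asarray(X)-m["xyz"])@R.from_rotvec(m["attitude"]).as_matrix()
    s=p[...,:2]/p[...,2:]; s=s*(1+m["k1"]*(s**2).sum(-1,keepdims=True))
    return s*K[0,0]+K[:2,2]
E
python3 - <<'E'
from h import *
np.set_printoptions(precision=4,suppress=True)
p,d=vision.get_image("top"); P=cloud("top",d); np.save("P0.npy",P)
for l in ["lift","lever","case","stand_top","string","shaker","tape_roll"]:
    for q in nets.cut_out(l,"top")[:2]:
        r=q["region"]; X=P[r]; X=X[~np.isnan(X[:,0])]
        print(l,round(q["score"],2),np.round(q["uv"]),r.sum(),np.nanmedian(X,0) if len(X) else 0,np.percentile(X,[2,98],axis=0).round(3).tolist() if len(X) else 0)
for uv in [(450,50),(450,250),(430,285),(530,220),(353,201),(110,200),(300,215),(284,215)]:
    print(uv,P[uv[1],uv[0]])
print(sensors.observe()["clock"])
E
```

```text
lift 0.87 [328. 205.] 1722 [ 0.4805 -0.1881  0.146 ] [[0.424, -0.294, -0.0], [0.534, 0.058, 0.199]]
lift 0.71 [384. 258.] 452 [ 0.3474 -0.3376  0.051 ] [[0.319, -0.369, 0.019], [0.378, -0.313, 0.06]]
lever 0.95 [343. 198.] 1119 [ 0.4855 -0.2235  0.1682] [[0.461, -0.294, 0.1], [0.503, -0.092, 0.2]]
case 0.78 [257. 192.] 2622 [ 0.4984 -0.0119  0.2096] [[0.444, -0.069, 0.162], [0.559, 0.047, 0.214]]
stand_top 0.79 [175. 186.] 8224 [0.5189 0.1923 0.1789] [[0.428, 0.077, 0.034], [0.615, 0.319, 0.193]]
string 0.71 [384. 257.] 416 [ 0.3472 -0.3372  0.0519] [[0.319, -0.364, 0.034], [0.375, -0.313, 0.06]]
shaker 0.83 [413. 210.] 275 [ 0.4802 -0.4136  0.0716] [[0.466, -0.435, -0.001], [0.502, -0.402, 0.091]]
shaker 0.57 [174. 193.] 8212 [0.519  0.1919 0.1789] [[0.428, 0.077, 0.034], [0.615, 0.319, 0.193]]
(450, 50) [ 0.8765 -0.5107  0.1908]
(450, 250) [ 0.3631 -0.4909  0.125 ]
(430, 285) [ 0.2774 -0.472  -0.0024]
(530, 220) [ 0.4281 -0.6811  0.1862]
(353, 201) [ 0.4796 -0.241   0.1828]
(110, 200) [ 0.5245  0.4308 -0.0007]
(300, 215) [ 0.4755 -0.1158 -0.0002]
(284, 215) [ 0.4546 -0.0741  0.1356]
0.55
```

```bash
python3 - <<'E'
from h import *
np.set_printoptions(precision=4,suppress=True)
P=np.load("P0.npy"); v,u=np.mgrid[0:420,0:560]
def rect(m,n):
    X=P[m]; print(n,m.sum(),X.mean(0),np.median(X[:,2]),cv2.minAreaRect((X[:,:2]*1000).astype(np.float32)))
Z=P[...,2]
box=lambda a,b,c,e:(u>a)&(u<b)&(v>c)&(v<e)
rect(box(110,229,140,235)&(abs(Z-.1785)<.006),"stand")
rect(box(110,135,140,235)&(Z>.188),"strip")
rect(box(225,295,150,225)&(abs(Z-.21)<.006),"case")
rect(box(225,300,150,245)&(abs(Z-.150)<.005),"strips")
rect(box(225,300,150,245)&(abs(Z-.14)<.004),"deck")
m=box(325,385,185,215)&(Z>.12); rect(m,"grip")
X=P[m]; print(np.percentile(X,[1,50,99],axis=0)); 
a=np.polyfit(X[:,1],X[:,2],1); print("slope",a, np.polyval(np.polyfit(X[:,1],X[:,0],1),[-.3,-.2]))
for vv in range(222,240,2): print(vv,P[vv,260],P[vv,240])
for uu in range(276,300,2): print(uu,P[195,uu],P[205,uu])
E
```

```text
stand 7223 [0.5213 0.1928 0.1789] 0.17891917703406612 ((523.5975341796875, 194.6881561279297), (242.0250244140625, 192.64720153808594), 85.58302307128906)
strip 346 [0.5321 0.3175 0.1933] 0.1932550785382663 ((531.9617919921875, 318.1786193847656), (13.023540496826172, 190.48355102539062), 85.43359375)
case 2464 [ 0.5039 -0.0096  0.2098] 0.2097864076094592 ((504.50439453125, -9.366336822509766), (120.42035675048828, 118.95199584960938), 87.14926147460938)
strips 218 [ 0.453  -0.0135  0.1506] 0.15089709918504024 ((501.218017578125, -8.712882995605469), (149.1549072265625, 150.67945861816406), 86.33554077148438)
deck 676 [ 0.4759 -0.0223  0.1397] 0.1396969545882012 ((498.875732421875, -7.9906158447265625), (150.19239807128906, 145.77818298339844), 85.6607894897461)
grip 859 [ 0.4818 -0.2401  0.1761] 0.17741186594334168 ((484.41680908203125, -239.3282470703125), (122.79813385009766, 44.51669692993164), 84.61273193359375)
[[ 0.4606 -0.2967  0.144 ]
 [ 0.4816 -0.2409  0.1774]
 [ 0.506  -0.1799  0.2009]]
slope [-0.4723  0.0627] [0.4775 0.4847]
222 [ 0.4371 -0.0145  0.1392] [0.4375 0.0354 0.
[... 404 characters left out ...]
5] [ 0.4128  0.0511 -0.0018]
276 [ 0.4906 -0.0571  0.2104] [ 0.4666 -0.0571  0.2113]
278 [ 0.4906 -0.0618  0.2103] [ 0.4668 -0.0617  0.2099]
280 [ 0.4904 -0.0665  0.2111] [ 0.4667 -0.0664  0.2103]
282 [ 0.5031 -0.0697  0.1475] [ 0.4795 -0.0693  0.1382]
284 [ 0.5046 -0.0745  0.1398] [ 0.4792 -0.0743  0.1396]
286 [ 0.5042 -0.0795  0.1415] [ 0.479  -0.0793  0.1403]
288 [ 0.5313 -0.083   0.0058] [ 0.4883 -0.0837  0.0884]
290 [ 0.5318 -0.0885  0.0033] [ 0.4871 -0.089   0.0948]
292 [ 0.5322 -0.0941  0.0011] [ 0.4864 -0.0941  0.0981]
294 [ 0.5323 -0.0997  0.0002] [ 0.4852 -0.0993  0.1048]
296 [ 0.5315 -0.1053  0.0036] [ 0.486  -0.1044  0.1   ]
298 [ 0.5323 -0.1109 -0.0004] [ 0.4845 -0.1095  0.108 ]
```

```bash
python3 -c "
import cv2;a=cv2.imread('pics/top0.png');cv2.imwrite('pics/top0z.png',cv2.resize(a[130:280,110:450],None,fx=2.3,fy=2.3,interpolation=cv2.INTER_CUBIC))"
```

```text
(no output)
```

View pics/top0z.png

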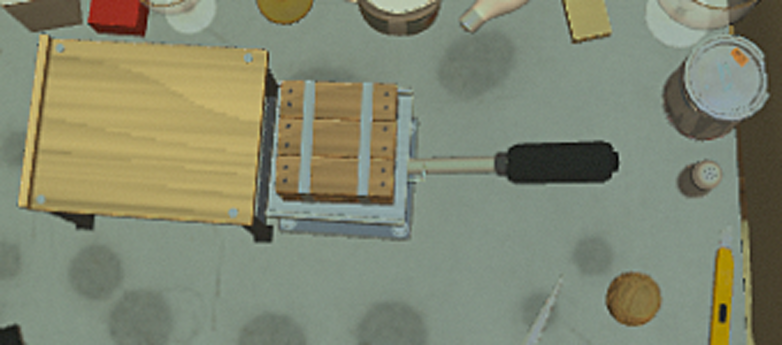

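```bash
cat >> h.py <<'E'
LO=np.array([0.4995,-0.0085]); yaw=np.deg2rad(-4.4)
ex=np.array([np.cos(yaw),np.sin(yaw)]); ey=np.array([-np.sin(yaw),np.cos(yaw)])
def L2W(x,y,z): return np.r_[LO+x*ex+y*ey,z]
def W2L(p): d=np.asarray(p)[:2]-LO; return np.array([d@ex,d@ey,p[2]])
# desired tool: y along +lift x, z down, x = y cross z
Rd=np.array([[*ey,0],[*ex,0],[0,0,-1]]).T
def delta(p,s=None,Rt=Rd):
    s=s or sensors.observe(); R0=R.from_rotvec(s["ee_rot"]).as_matrix()
    return (R0.T@(np.asarray(p)-s["position"])*100).round(2), np.rad2deg(R.from_matrix(R0.T@Rt).as_rotvec()).round(2)
E
python3 - <<'E'
from h import *
P=np.load("P0.npy")
print(np.linalg.det(Rd))
print("grip",L2W(0,-.229,.177))
print(delta(L2W(0,-.232,.255)), delta([.158,-.605,.29]))
g=P[(P[...,0]>.1)&(P[...,0]<.75)&(P[...,1]>-.8)&(P[...,1]<-.12)]
for a in np.arange(-.8,-.12,.08):
  print(round(a,2),[round(float(np.max(q[:,2])),2) if len(q:=g[(g[:,1]>=a)&(g[:,1]<a+.08)&(g[:,0]>=b)&(g[:,0]<b+.1)]) else None for b in np.arange(.1,.75,.1)])
E
```

```text
1.0
grip [ 0.48193134 -0.23682508  0.177     ]
(array([ 40.54, -27.12,  -1.43]), array([  0.  ,   0.  , -70.95])) (array([-0.02,  0.03, -4.93]), array([  0.  ,   0.  , -70.95]))
-0.8 [-0.88, 0.2, 0.2, 0.2, 0.2, 0.2, 0.2]
-0.72 [0.34, 0.33, 0.2, 0.2, 0.2, 0.2, 0.2]
-0.64 [0.5, 0.44, 0.2, 0.2, 0.2, 0.21, 0.21]
-0.56 [0.64, 0.2, 0.2, 0.2, 0.2, 0.2, 0.2]
-0.48 [0.75, 0.02, 0.03, 0.09, 0.12, 0.21, 0.21]
-0.4 [0.76, 0.01, 0.06, 0.01, 0.13, 0.21, 0.21]
-0.32 [0.74, 0.01, 0.05, 0.2, 0.19, 0.03, 0.03]
-0.24 [0.01, 0.02, 0.01, 0.18, 0.18, 0.05, 0.06]
-0.16 [0.01, 0.01, 0.01, 0.14, 0.12, 0.12, 0.12]
```

```bash
python3 -m handwheel '[{"tz":-3,"claw":0},{"tz":-6,"claw":0},{"tx":3,"ty":-2,"tz":-6,"wz":-6,"claw":0},{"tx":6,"ty":-4,"tz":-6,"wz":-12,"claw":0},{"tx":9,"ty":-6,"tz":-6,"wz":-18,"claw":0},{"tx":12,"ty":-8,"tz":-6,"wz":-24,"claw":0},{"tx":15,"ty":-10,"tz":-6,"wz":-30,"claw":0},{"tx":18,"ty":-12,"tz":-6,"wz":-36,"claw":0},{"tx":21,"ty":-14,"tz":-6,"wz":-42,"claw":0},{"tx":24,"ty":-16,"tz":-6,"wz":-48,"claw":0},{"tx":27,"ty":-18,"tz":-6,"wz":-54,"claw":0},{"tx":30,"ty":-20,"tz":-6,"wz":-60,"claw":0}]' 20; python3 -c "
from h import *
print(delta(L2W(0,-.232,.26)))"
```

```text
(array([ 40.54, -27.12,  -1.93]), array([  0.  ,   0.  , -70.95]))invalid input
```

```bash
python3 -m handwheel '[{"tx":0,"ty":0,"tz":-3,"wx":0,"wy":0,"wz":0,"claw":0}]'
```

```text
clock: 0.63
position: [0.1573, -0.602, 0.2656]
ee_rot: [-3.107, -0.4, 0.003]
force: [0.5, -0.1, -1.9]
width: 0.963
```

Full rows are accepted, so I'll write every key out.

```bash
python3 -m handwheel '[{"tx":0,"ty":0,"tz":-3,"wx":0,"wy":0,"wz":0,"claw":0},{"tx":3,"ty":-2,"tz":-3,"wx":0,"wy":0,"wz":-6,"claw":0},{"tx":6,"ty":-4,"tz":-3,"wx":0,"wy":0,"wz":-12,"claw":0},{"tx":9,"ty":-6,"tz":-3,"wx":0,"wy":0,"wz":-18,"claw":0},{"tx":12,"ty":-8,"tz":-3,"wx":0,"wy":0,"wz":-24,"claw":0},{"tx":15,"ty":-10,"tz":-3,"wx":0,"wy":0,"wz":-30,"claw":0},{"tx":18,"ty":-12,"tz":-3,"wx":0,"wy":0,"wz":-36,"claw":0},{"tx":21,"ty":-14,"tz":-3,"wx":0,"wy":0,"wz":-42,"claw":0},{"tx":24,"ty":-16,"tz":-3,"wx":0,"wy":0,"wz":-48,"claw":0},{"tx":27,"ty":-18,"tz":-3,"wx":0,"wy":0,"wz":-54,"claw":0},{"tx":30,"ty":-20,"tz":-3,"wx":0,"wy":0,"wz":-60,"claw":0},{"tx":30,"ty":-20,"tz":-3,"wx":0,"wy":0,"wz":-60,"claw":0}]' 20; python3 -c "
from h import *
print(delta(L2W(0,-.232,.26)))"
```

```text
clock: 1.63
position: [0.403, -0.3286, 0.3013]
ee_rot: [2.483, 1.925, 0.006]
force: [0.1, 2.0, 0.2]
width: 0.105
(array([10.54,  5.4 ,  4.18]), array([  0.17,  -0.16, -10.03]))
```

```bash
python3 -m handwheel '[{"tx":3.5,"ty":1.5,"tz":0,"wx":0,"wy":0,"wz":-5,"claw":0},{"tx":7,"ty":3.5,"tz":1,"wx":0,"wy":0,"wz":-10,"claw":0},{"tx":10,"ty":5,"tz":2,"wx":0,"wy":0,"wz":-11,"claw":0},{"tx":10.4,"ty":5.3,"tz":4,"wx":0,"wy":0,"wz":-11,"claw":0},{"tx":10.4,"ty":5.3,"tz":4,"wx":0,"wy":0,"wz":-11,"claw":0},{"tx":10.4,"ty":5.3,"tz":4,"wx":0,"wy":0,"wz":-11,"claw":0}]'; python3 -c "
from h import *
print(delta(L2W(0,-.232,.26)))
p,d=vision.get_image('top');cv2.imwrite('pics/t1.png',p[100:300,200:480].repeat(2,0).repeat(2,1))
p,d=vision.get_image('scene');cv2.imwrite('pics/s1.png',p)"
```

```text
clock: 2.13
position: [0.4758, -0.2491, 0.2601]
ee_rot: [-2.303, -2.135, 0.002]
force: [-0.2, -1.3, 1.2]
width: 0.009
(array([0.97, 0.52, 0.01]), array([-0.12, -0.02,  0.06]))
```

View pics/t1.png

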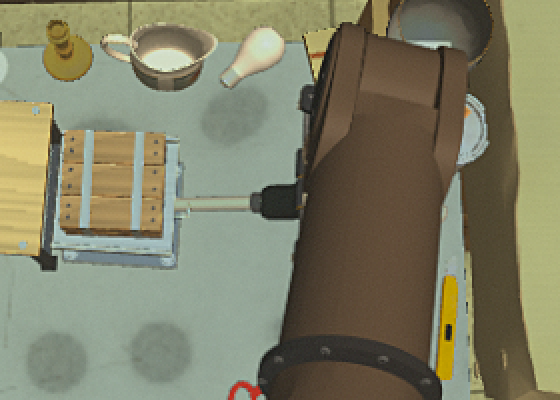

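View pics/s1.png

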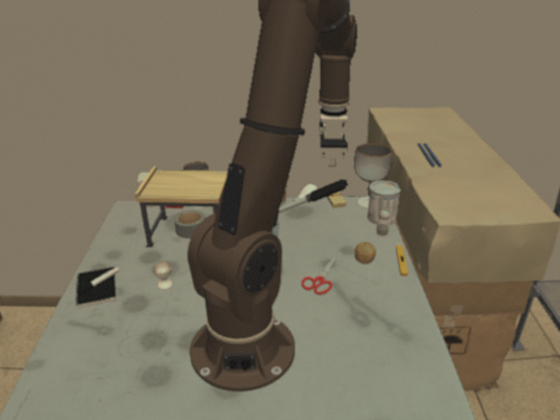

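The top view shows the arm over the grip, with the case still visible. The scene view has the closed fingertips at (333,158) above the grip. I'll press down the first 2 cm gently and check the settling.

```bash
python3 -m handwheel '[{"tx":0.4,"ty":0.2,"tz":1,"wx":0,"wy":0,"wz":0,"claw":0},{"tx":0.4,"ty":0.2,"tz":2,"wx":0,"wy":0,"wz":0,"claw":0},{"tx":0.4,"ty":0.2,"tz":2,"wx":0,"wy":0,"wz":0,"claw":0},{"tx":0.4,"ty":0.2,"tz":2,"wx":0,"wy":0,"wz":0,"claw":0}]'; python3 -c "
from h import *
s=sensors.observe();print(W2L(s['position']),delta(L2W(0,-.231,.24)))"
```

```text
clock: 2.57
position: [0.478, -0.2454, 0.24]
ee_rot: [-2.304, -2.134, 0.001]
force: [-0.2, 0.4, 0.9]
width: 0.003
[-0.0032986  -0.23782449  0.24001697] (array([0.68, 0.33, 0.  ]), array([-0.09, -0.02,  0.02]))
```

```bash
python3 -m handwheel '[{"tx":0.5,"ty":0.3,"tz":2,"wx":0,"wy":0,"wz":0,"claw":0},{"tx":0.6,"ty":0.3,"tz":4,"wx":0,"wy":0,"wz":0,"claw":0},{"tx":0.5,"ty":0.3,"tz":5.2,"wx":0,"wy":0,"wz":0,"claw":0},{"tx":0.1,"ty":0.3,"tz":6.3,"wx":0,"wy":0,"wz":0,"claw":0},{"tx":-0.4,"ty":0.3,"tz":7.6,"wx":0,"wy":0,"wz":0,"claw":0},{"tx":-0.8,"ty":0.3,"tz":9,"wx":0,"wy":0,"wz":0,"claw":0},{"tx":-1.3,"ty":0.3,"tz":10.5,"wx":0,"wy":0,"wz":0,"claw":0},{"tx":-1.5,"ty":0.3,"tz":12,"wx":0,"wy":0,"wz":0,"claw":0},{"tx":-1.7,"ty":0.3,"tz":13.5,"wx":0,"wy":0,"wz":0,"claw":0},{"tx":-1.7,"ty":0.3,"tz":15,"wx":0,"wy":0,"wz":0,"claw":0},{"tx":-1.7,"ty":0.3,"tz":16.4,"wx":0,"wy":0,"wz":0,"claw":0},{"tx":-1.7,"ty":0.3,"tz":16.4,"wx":0,"wy":0,"wz":0,"claw":0}]'; python3 -c "
from h import *
s=sensors.observe();print(W2L(s['position']))
p,d=vision.get_image('top');P=cloud('top',d);s=sensors.observe();print(W2L(s['position']),s['force'])
X=P[165:215,235:278].reshape(-1,3);print('case top',np.nanmedian(X,0))
p,d=vision.get_image('scene');cv2.imwrite('pics/s2.png',p)"
```

```text
clock: 3.57
position: [0.4806, -0.2624, 0.0761]
ee_rot: [-2.304, -2.135, -0.0]
force: [-2.7, 1.8, 11.0]
width: 0.003
[ 0.00066622 -0.25455078  0.07612619]
[ 0.00066156 -0.25460636  0.07680439] [-3.16153719  2.38443349 10.54665849]
case top [ 0.50201492 -0.0108849   0.22291602]
```

View pics/s2.png

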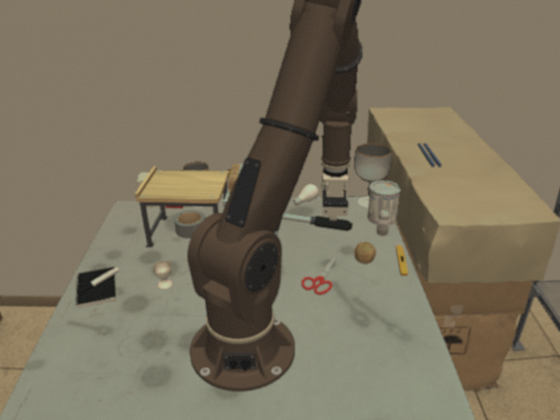

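The lever is near the bottom (grip at 330,222), with the deck at about 153, which is 3 mm past the notch. I'll press a touch more, then follow the lever up.

```bash
python3 -m handwheel '[{"tx":0,"ty":0,"tz":0.2,"wx":0,"wy":0,"wz":0,"claw":0},{"tx":0,"ty":0,"tz":0.3,"wx":0,"wy":0,"wz":0,"claw":0},{"tx":0,"ty":0,"tz":-1.5,"wx":0,"wy":0,"wz":0,"claw":0},{"tx":0,"ty":0,"tz":-3,"wx":0,"wy":0,"wz":0,"claw":0},{"tx":0.3,"ty":0,"tz":-5,"wx":0,"wy":0,"wz":0,"claw":0},{"tx":0.7,"ty":0,"tz":-7,"wx":0,"wy":0,"wz":0,"claw":0},{"tx":1.3,"ty":0,"tz":-9,"wx":0,"wy":0,"wz":0,"claw":0},{"tx":2,"ty":0,"tz":-11,"wx":0,"wy":0,"wz":0,"claw":0},{"tx":2.3,"ty":0,"tz":-13,"wx":0,"wy":0,"wz":0,"claw":0},{"tx":2.3,"ty":0,"tz":-14,"wx":0,"wy":0,"wz":0,"claw":0},{"tx":2.3,"ty":0,"tz":-14,"wx":0,"wy":0,"wz":0,"claw":0},{"tx":2.3,"ty":0,"tz":-14,"wx":0,"wy":0,"wz":0,"claw":0}]'; cat > chk.py <<'E'
from h import *
p,d=vision.get_image('top');P=cloud('top',d);s=sensors.observe();print(W2L(s['position']),s['force'])
X=P[165:215,235:278].reshape(-1,3);print('case top',np.nanmedian(X,0))
Y=P[192:208,326:346].reshape(-1,3);Y=Y[(Y[:,2]>.04)&(Y[:,2]<.22)]
print('grip',Y.mean(0),np.polyfit(Y[:,1],Y[:,2],1) if len(Y)>20 else len(Y))
print(s['clock'])
E
python3 chk.py; python3 -c "
from h import *
p,d=vision.get_image('scene');cv2.imwrite('pics/s3.png',p)"
```

```text
clock: 4.67
position: [0.482, -0.2403, 0.2165]
ee_rot: [2.305, 2.134, -0.0]
force: [-0.4, -0.7, -0.5]
width: 0.004
[-1.31538388e-04 -2.32322849e-01  2.15758676e-01] [ 0.52269145  0.76868059 -0.21207928]
case top [ 0.50232958 -0.01068645  0.21976169]
grip [ 0.4863903  -0.1979948   0.15588539] [-0.59851042  0.03738343]
4.7167
```

View pics/s3.png

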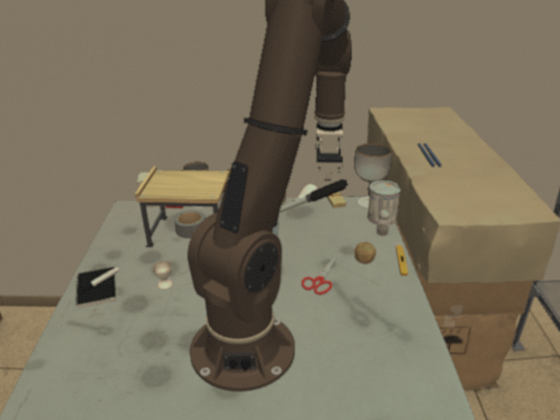

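The lever is back up (grip at 328,190) and the deck is held at 150. Three more strokes to go.

```bash
python3 -m handwheel '[{"tx":0,"ty":0,"tz":1.5,"wx":0,"wy":0,"wz":0,"claw":0},{"tx":-0.1,"ty":0,"tz":2.8,"wx":0,"wy":0,"wz":0,"claw":0},{"tx":-0.5,"ty":0,"tz":4,"wx":0,"wy":0,"wz":0,"claw":0},{"tx":-0.9,"ty":0,"tz":5.2,"wx":0,"wy":0,"wz":0,"claw":0},{"tx":-1.4,"ty":0,"tz":6.7,"wx":0,"wy":0,"wz":0,"claw":0},{"tx":-1.8,"ty":0,"tz":8.1,"wx":0,"wy":0,"wz":0,"claw":0},{"tx":-2.1,"ty":0,"tz":9.6,"wx":0,"wy":0,"wz":0,"claw":0},{"tx":-2.3,"ty":0,"tz":11.1,"wx":0,"wy":0,"wz":0,"claw":0},{"tx":-2.3,"ty":0,"tz":12.6,"wx":0,"wy":0,"wz":0,"claw":0},{"tx":-2.3,"ty":0,"tz":14,"wx":0,"wy":0,"wz":0,"claw":0},{"tx":-2.3,"ty":0,"tz":14.3,"wx":0,"wy":0,"wz":0,"claw":0},{"tx":-2.3,"ty":0,"tz":14.3,"wx":0,"wy":0,"wz":0,"claw":0}]'; python3 chk.py
python3 -m handwheel '[{"tx":0,"ty":0,"tz":0,"wx":0,"wy":0,"wz":0,"claw":0},{"tx":0,"ty":0,"tz":-1.5,"wx":0,"wy":0,"wz":0,"claw":0},{"tx":0,"ty":0,"tz":-3,"wx":0,"wy":0,"wz":0,"claw":0},{"tx":0.3,"ty":0,"tz":-5,"wx":0,"wy":0,"wz":0,"claw":0},{"tx":0.7,"ty":0,"tz":-7,"wx":0,"wy":0,"wz":0,"claw":0},{"tx":1.3,"ty":0,"tz":-9,"wx":0,"wy":0,"wz":0,"claw":0},{"tx":2,"ty":0,"tz":-11,"wx":0,"wy":0,"wz":0,"claw":0},{"tx":2.3,"ty":0,"tz":-13,"wx":0,"wy":0,"wz":0,"claw":0},{"tx":2.3,"ty":0,"tz":-14.3,"wx":0,"wy":0,"wz":0,"claw":0},{"tx":2.3,"ty":0,"tz":-14.3,"wx":0,"wy":0,"wz":0,"claw":0},{"tx":2.3,"ty":0,"tz":-14.3,"wx":0,"wy":0,"wz":0,"claw":0}]'; python3 chk.py
```

```text
clock: 5.77
position: [0.4806, -0.2618, 0.0748]
ee_rot: [-2.303, -2.136, 0.0]
force: [-8.7, 6.7, 36.5]
width: 0.007
[ 0.0005881  -0.25403804  0.07495148] [-8.10979469  5.82307785 33.43523614]
case top [ 0.4994501  -0.0117264   0.23308158]
grip [ 0.49323402 -0.21294895  0.07288789] [-0.39425059 -0.01106736]
5.8167
clock: 6.73
position: [0.4819, -0.2399, 0.216]
ee_rot: [-2.305, -2.135, 0.001]
force: [0.4, 1.2, -0.0]
width: 0.001
[-0.00027474 -0.23199082  0.21532588] [ 0.19219873 -0.0591012  -0.05298848]
case top [ 0.49994276 -0.01149224  0.22970143]
grip [ 0.48631885 -0.19767076  0.15587085] [-0.56128459  0.04492129]
6.7833
```

The deck is at 160 and the stop was reached at 36 N, so I'll use slightly less overtravel.

```bash
python3 -m handwheel '[{"tx":0,"ty":0,"tz":1.5,"wx":0,"wy":0,"wz":0,"claw":0},{"tx":-0.1,"ty":0,"tz":2.8,"wx":0,"wy":0,"wz":0,"claw":0},{"tx":-0.5,"ty":0,"tz":4,"wx":0,"wy":0,"wz":0,"claw":0},{"tx":-0.9,"ty":0,"tz":5.2,"wx":0,"wy":0,"wz":0,"claw":0},{"tx":-1.4,"ty":0,"tz":6.7,"wx":0,"wy":0,"wz":0,"claw":0},{"tx":-1.8,"ty":0,"tz":8.1,"wx":0,"wy":0,"wz":0,"claw":0},{"tx":-2.1,"ty":0,"tz":9.6,"wx":0,"wy":0,"wz":0,"claw":0},{"tx":-2.3,"ty":0,"tz":11.1,"wx":0,"wy":0,"wz":0,"claw":0},{"tx":-2.3,"ty":0,"tz":12.6,"wx":0,"wy":0,"wz":0,"claw":0},{"tx":-2.3,"ty":0,"tz":13.8,"wx":0,"wy":0,"wz":0,"claw":0},{"tx":-2.3,"ty":0,"tz":14.1,"wx":0,"wy":0,"wz":0,"claw":0},{"tx":-2.3,"ty":0,"tz":14.1,"wx":0,"wy":0,"wz":0,"claw":0}]'; python3 chk.py
python3 -m handwheel '[{"tx":0,"ty":0,"tz":0,"wx":0,"wy":0,"wz":0,"claw":0},{"tx":0,"ty":0,"tz":-1.5,"wx":0,"wy":0,"wz":0,"claw":0},{"tx":0,"ty":0,"tz":-3,"wx":0,"wy":0,"wz":0,"claw":0},{"tx":0.3,"ty":0,"tz":-5,"wx":0,"wy":0,"wz":0,"claw":0},{"tx":0.7,"ty":0,"tz":-7,"wx":0,"wy":0,"wz":0,"claw":0},{"tx":1.3,"ty":0,"tz":-9,"wx":0,"wy":0,"wz":0,"claw":0},{"tx":2,"ty":0,"tz":-11,"wx":0,"wy":0,"wz":0,"claw":0},{"tx":2.3,"ty":0,"tz":-13,"wx":0,"wy":0,"wz":0,"claw":0},{"tx":2.3,"ty":0,"tz":-14.1,"wx":0,"wy":0,"wz":0,"claw":0},{"tx":2.3,"ty":0,"tz":-14.1,"wx":0,"wy":0,"wz":0,"claw":0},{"tx":2.3,"ty":0,"tz":-14.1,"wx":0,"wy":0,"wz":0,"claw":0}]'; python3 chk.py
```

```text
clock: 7.78
position: [0.4803, -0.2616, 0.0755]
ee_rot: [-2.302, -2.135, -0.0]
force: [-4.9, 4.6, 24.0]
width: 0.007
[ 0.00027973 -0.25386167  0.07569674] [-4.62145819  4.28953395 20.46615448]
case top [ 0.49732092 -0.01254469  0.24301293]
grip [ 0.49324312 -0.21314819  0.07385015] [-0.40996718 -0.01353361]
7.8333
clock: 8.75
position: [0.4816, -0.2402, 0.2156]
ee_rot: [-2.305, -2.134, 0.001]
force: [0.3, 0.3, -0.4]
width: 0.007
[-0.00041824 -0.23225768  0.21508635] [-0.0738431  -0.35006052 -1.0264994 ]
case top [ 0.49815048 -0.01228848  0.23957853]
grip [ 0.4863709  -0.19781703  0.15610808] [-0.55740594  0.0458437 ]
8.8
```

Deck at 170. One last stroke.

```bash
python3 -m handwheel '[{"tx":0,"ty":0,"tz":1.5,"wx":0,"wy":0,"wz":0,"claw":0},{"tx":-0.1,"ty":0,"tz":2.8,"wx":0,"wy":0,"wz":0,"claw":0},{"tx":-0.5,"ty":0,"tz":4,"wx":0,"wy":0,"wz":0,"claw":0},{"tx":-0.9,"ty":0,"tz":5.2,"wx":0,"wy":0,"wz":0,"claw":0},{"tx":-1.4,"ty":0,"tz":6.7,"wx":0,"wy":0,"wz":0,"claw":0},{"tx":-1.8,"ty":0,"tz":8.1,"wx":0,"wy":0,"wz":0,"claw":0},{"tx":-2.1,"ty":0,"tz":9.6,"wx":0,"wy":0,"wz":0,"claw":0},{"tx":-2.3,"ty":0,"tz":11.1,"wx":0,"wy":0,"wz":0,"claw":0},{"tx":-2.3,"ty":0,"tz":12.6,"wx":0,"wy":0,"wz":0,"claw":0},{"tx":-2.3,"ty":0,"tz":13.8,"wx":0,"wy":0,"wz":0,"claw":0},{"tx":-2.3,"ty":0,"tz":14.1,"wx":0,"wy":0,"wz":0,"claw":0},{"tx":-2.3,"ty":0,"tz":14.1,"wx":0,"wy":0,"wz":0,"claw":0}]'; python3 chk.py
python3 -m handwheel '[{"tx":0,"ty":0,"tz":0,"wx":0,"wy":0,"wz":0,"claw":0},{"tx":0,"ty":0,"tz":-1.5,"wx":0,"wy":0,"wz":0,"claw":0},{"tx":0,"ty":0,"tz":-3,"wx":0,"wy":0,"wz":0,"claw":0},{"tx":0.3,"ty":0,"tz":-5,"wx":0,"wy":0,"wz":0,"claw":0},{"tx":0.7,"ty":0,"tz":-7,"wx":0,"wy":0,"wz":0,"claw":0},{"tx":1.3,"ty":0,"tz":-9,"wx":0,"wy":0,"wz":0,"claw":0},{"tx":2,"ty":0,"tz":-11,"wx":0,"wy":0,"wz":0,"claw":0},{"tx":2.3,"ty":0,"tz":-13,"wx":0,"wy":0,"wz":0,"claw":0},{"tx":2.3,"ty":0,"tz":-15,"wx":0,"wy":0,"wz":0,"claw":0},{"tx":2.3,"ty":0,"tz":-18,"wx":0,"wy":0,"wz":0,"claw":0},{"tx":2.3,"ty":0,"tz":-18,"wx":0,"wy":0,"wz":0,"claw":0},{"tx":2.3,"ty":0,"tz":-18,"wx":0,"wy":0,"wz":0,"claw":0}]'; python3 chk.py;python3 - <<'E'
from h import *
p,d=vision.get_image("top"); P=cloud("top",d); Z=P[...,2]
cv2.imwrite("pics/t5.png",p[100:300,100:480].repeat(2,0).repeat(2,1))
v,u=np.mgrid[0:420,0:560]
m=(u>225)&(u<300)&(v>145)&(v<230)&(abs(Z-.25)<.006)
X=P[m];r=cv2.minAreaRect((X[:,:2]*1000).astype(np.float32));print(r,W2L([r[0][0]/1e3,r[0][1]/1e3,0]))
m=(u>225)&(u<300)&(v>145)&(v<240)&(abs(Z-.18)<.004);print("deck",np.median(P[m],0),m.sum())
p,d=vision.get_image('scene');cv2.imwrite('pics/s5.png',p)
E
```

```text
clock: 9.8
position: [0.4803, -0.2618, 0.0755]
ee_rot: [-2.303, -2.135, 0.0]
force: [-5.1, 4.1, 23.8]
width: 0.004
[ 2.47819777e-04 -2.54012411e-01  7.56700824e-02] [-3.82302854  4.21265572 20.06717142]
case top [ 0.49556494 -0.01326406  0.25304012]
grip [ 0.49306677 -0.21280592  0.07281124] [-0.35798517 -0.00337013]
9.85
clock: 10.85
position: [0.4824, -0.2402, 0.2557]
ee_rot: [2.304, 2.134, 0.0]
force: [-0.3, -0.3, -0.8]
width: 0.005
[-4.66536039e-05 -2.32097641e-01  2.54554826e-01] [-0.46349223 -0.51850285 -0.73688987]
case top [ 0.49581426 -0.01310627  0.24962495]
grip [ 0.4857524  -0.20082032  0.15736201] [-0.53676719  0.04956826]
10.9
((504.76776123046875, -9.522857666015625), (120.23458099365234, 119.74272155761719), 87.31454467773438) [ 0.00533071 -0.00061571  0.        ]
deck [ 0.45395717 -0.04862758  0.17970014] 695
```

View pics/t5.png

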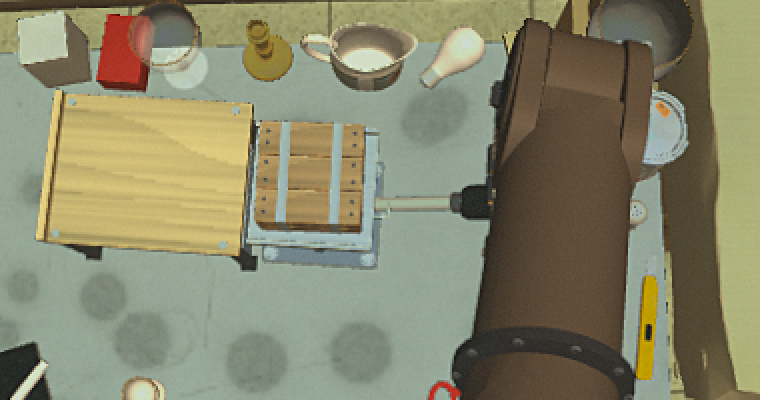

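View pics/s5.png

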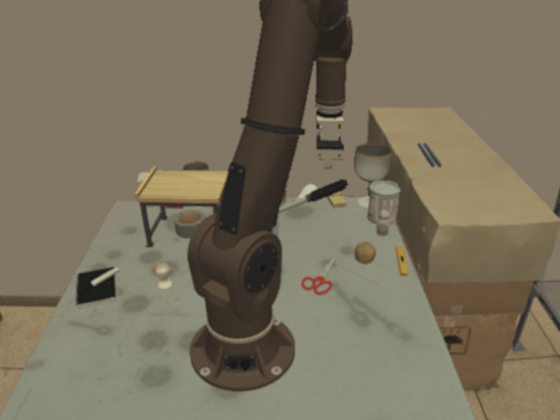

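The deck is at 180, level with the stand, and the lever is up (grip at 325,190). Next I'll part the fingers to about 55 mm and lower them behind the case's -y face.

```bash
python3 -m handwheel '[{"tx":2,"ty":0.2,"tz":0,"wx":0,"wy":0,"wz":0,"claw":0.6},{"tx":4.5,"ty":0.4,"tz":0,"wx":0,"wy":0,"wz":0,"claw":0.6},{"tx":7,"ty":0.4,"tz":0,"wx":0,"wy":0,"wz":0,"claw":0.6},{"tx":9.5,"ty":0.4,"tz":0,"wx":0,"wy":0,"wz":0,"claw":0.6},{"tx":11.5,"ty":0.4,"tz":0,"wx":0,"wy":0,"wz":0,"claw":0.6},{"tx":12.7,"ty":0.4,"tz":0,"wx":0,"wy":0,"wz":0,"claw":0.6},{"tx":12.7,"ty":0.4,"tz":0,"wx":0,"wy":0,"wz":0,"claw":0.6},{"tx":12.7,"ty":0.4,"tz":0,"wx":0,"wy":0,"wz":0,"claw":0.6},{"tx":12.7,"ty":0.4,"tz":1.3,"wx":0,"wy":0,"wz":0,"claw":0.6},{"tx":12.7,"ty":0.4,"tz":2.6,"wx":0,"wy":0,"wz":0,"claw":0.6},{"tx":12.7,"ty":0.4,"tz":4,"wx":0,"wy":0,"wz":0,"claw":0.6},{"tx":12.7,"ty":0.4,"tz":4,"wx":0,"wy":0,"wz":0,"claw":0.6}]'; python3 - <<'E'
from h import *
p,d=vision.get_image("wrist");cv2.imwrite("pics/w6.png",p)
s=sensors.observe();print(W2L(s['position']),s['force'],s['width'],s['clock'])
E
```

```text
clock: 12.0
position: [0.494, -0.1152, 0.213]
ee_rot: [-2.305, -2.13, 0.005]
force: [-0.9, -0.6, 0.0]
width: 0.598
[ 0.00326373 -0.10643007  0.21435016] [ 1.06594916 -0.63389956  0.2968291 ] 0.5996997347202602 12.05
```

View pics/w6.png

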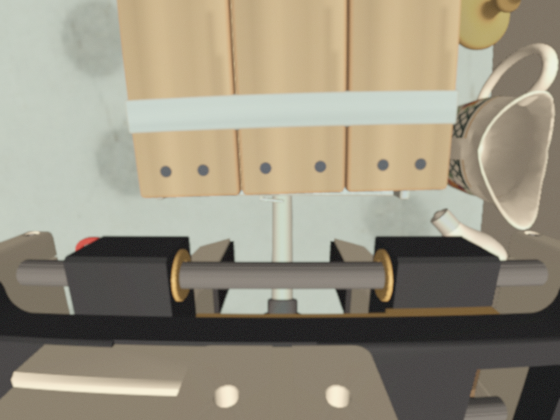

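The wrist view shows the case's near face (140–450, 190) centred ahead of the two fingers (215 and 355). I'll push the first half now.

```bash
python3 -m handwheel '[{"tx":1,"ty":0,"tz":0,"wx":0,"wy":0,"wz":0,"claw":0.6},{"tx":2,"ty":0,"tz":0,"wx":0,"wy":0,"wz":0,"claw":0.6},{"tx":3,"ty":0,"tz":0,"wx":0,"wy":0,"wz":0,"claw":0.6},{"tx":3.7,"ty":0,"tz":0,"wx":0,"wy":0,"wz":0,"claw":0.6},{"tx":4.4,"ty":0,"tz":0,"wx":0,"wy":0,"wz":0,"claw":0.6},{"tx":5.2,"ty":0,"tz":0,"wx":0,"wy":0,"wz":0,"claw":0.6},{"tx":6,"ty":0,"tz":0,"wx":0,"wy":0,"wz":0,"claw":0.6},{"tx":7,"ty":0,"tz":0,"wx":0,"wy":0,"wz":0,"claw":0.6},{"tx":8,"ty":0,"tz":0,"wx":0,"wy":0,"wz":0,"claw":0.6},{"tx":9,"ty":0,"tz":0,"wx":0,"wy":0,"wz":0,"claw":0.6},{"tx":10,"ty":0,"tz":0,"wx":0,"wy":0,"wz":0,"claw":0.6},{"tx":10,"ty":0,"tz":0,"wx":0,"wy":0,"wz":0,"claw":0.6}]'; python3 - <<'E'
from h import *
p,d=vision.get_image("top");cv2.imwrite("pics/t7.png",p[100:300,100:480].repeat(2,0).repeat(2,1))
s=sensors.observe();print(W2L(s['position']),s['force'],s['width'],s['clock'])
E
```

```text
clock: 13.05
position: [0.5039, -0.0119, 0.2166]
ee_rot: [2.301, 2.137, 0.001]
force: [0.6, -1.1, -0.7]
width: 0.597
[ 0.00446414 -0.00339001  0.2163076 ] [ 0.60263619 -0.68206972  0.46508657] 0.6031509050705484 13.1
```

View pics/t7.png

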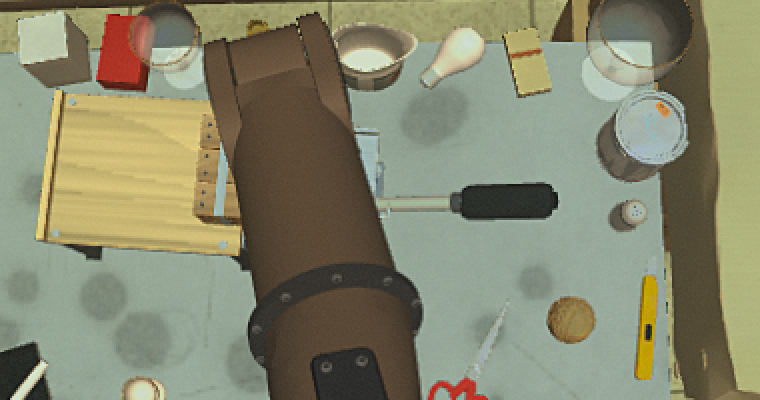

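The case is sliding straight onto the stand, its leading edge at pixel (197,165). Continuing.

```bash
python3 -m handwheel '[{"tx":1,"ty":0,"tz":0,"wx":0,"wy":0,"wz":0,"claw":0.6},{"tx":2.2,"ty":0,"tz":0,"wx":0,"wy":0,"wz":0,"claw":0.6},{"tx":3.5,"ty":0,"tz":0,"wx":0,"wy":0,"wz":0,"claw":0.6},{"tx":4.8,"ty":0,"tz":0,"wx":0,"wy":0,"wz":0,"claw":0.6},{"tx":6.1,"ty":0,"tz":0,"wx":0,"wy":0,"wz":0,"claw":0.6},{"tx":7.4,"ty":0,"tz":0,"wx":0,"wy":0,"wz":0,"claw":0.6},{"tx":8.6,"ty":0,"tz":0,"wx":0,"wy":0,"wz":0,"claw":0.6},{"tx":9.8,"ty":0,"tz":0,"wx":0,"wy":0,"wz":0,"claw":0.6},{"tx":10.8,"ty":0,"tz":0,"wx":0,"wy":0,"wz":0,"claw":0.6},{"tx":11.6,"ty":0,"tz":0,"wx":0,"wy":0,"wz":0,"claw":0.6},{"tx":12,"ty":0,"tz":0,"wx":0,"wy":0,"wz":0,"claw":0.6},{"tx":12,"ty":0,"tz":0,"wx":0,"wy":0,"wz":0,"claw":0.6}]'; python3 - <<'E'
from h import *
p,d=vision.get_image("top");cv2.imwrite("pics/t8.png",p[100:300,100:480].repeat(2,0).repeat(2,1))
s=sensors.observe();print(W2L(s['position']),s['force'],s['width'],s['clock'])
p,d=vision.get_image("wrist");cv2.imwrite("pics/w8.png",p)
E
```

```text
clock: 14.1
position: [0.5124, 0.1067, 0.2157]
ee_rot: [2.304, 2.136, -0.0]
force: [0.7, -1.1, 1.0]
width: 0.601
[0.0039905  0.11580313 0.2157191 ] [-0.24143099  0.88176556  0.4682598 ] 0.5994746207226366 14.15
```

View pics/t8.png

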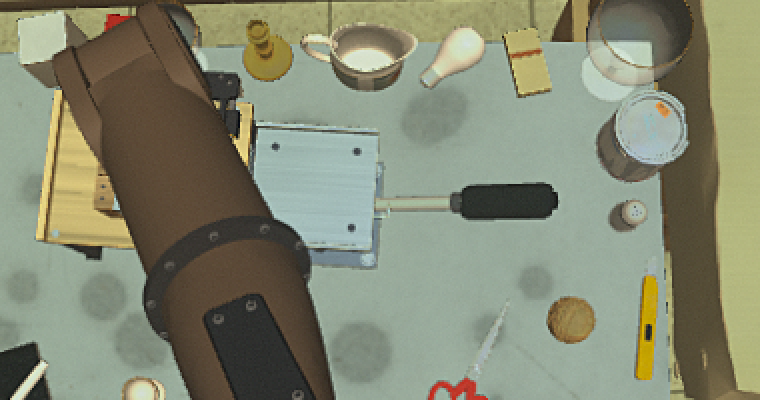

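View pics/w8.png

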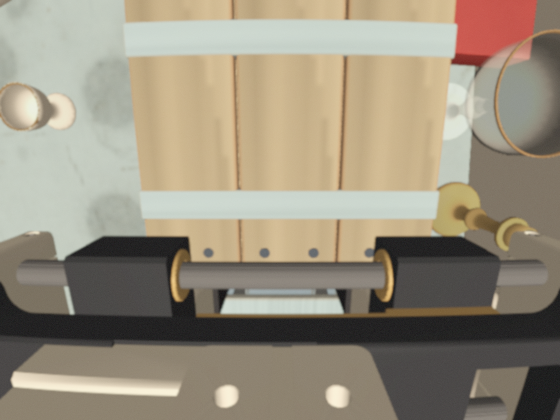

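The deck is empty and the case stands on the board, with its near edge hidden under the gripper. I'll back off, rise, and move away so I can check.

```bash
python3 -m handwheel '[{"tx":-1.5,"ty":0,"tz":0,"wx":0,"wy":0,"wz":0,"claw":0.6},{"tx":-3.5,"ty":0,"tz":0,"wx":0,"wy":0,"wz":0,"claw":0.6},{"tx":-4,"ty":0,"tz":-2.5,"wx":0,"wy":0,"wz":0,"claw":0.6},{"tx":-5,"ty":0,"tz":-6,"wx":0,"wy":0,"wz":0,"claw":0.6},{"tx":-7,"ty":0,"tz":-9,"wx":0,"wy":0,"wz":0,"claw":0.6},{"tx":-10,"ty":0,"tz":-10,"wx":0,"wy":0,"wz":0,"claw":0.6},{"tx":-13.5,"ty":0,"tz":-10,"wx":0,"wy":0,"wz":0,"claw":0.6},{"tx":-17,"ty":0,"tz":-10,"wx":0,"wy":0,"wz":0,"claw":0.6},{"tx":-20.5,"ty":0,"tz":-10,"wx":0,"wy":0,"wz":0,"claw":0.6},{"tx":-24,"ty":0,"tz":-10,"wx":0,"wy":0,"wz":0,"claw":0.6},{"tx":-27,"ty":0,"tz":-10,"wx":0,"wy":0,"wz":0,"claw":0.6},{"tx":-27,"ty":0,"tz":-10,"wx":0,"wy":0,"wz":0,"claw":0.6}]'; python3 - <<'E'
from h import *
p,d=vision.get_image("top");cv2.imwrite("pics/t9.png",p[100:300,100:480].repeat(2,0).repeat(2,1))
P=cloud("top",d);Z=P[...,2];v,u=np.mgrid[0:420,0:560]
b=lambda a,c,e,f:(u>a)&(u<c)&(v>e)&(v<f)
X=P[b(110,232,130,235)&(abs(Z-.2485)<.006)];r=cv2.minAreaRect((X[:,:2]*1000).astype(np.float32));print("case",np.median(X[:,2]),r,W2L([r[0][0]/1e3,r[0][1]/1e3,0]))
X=P[b(110,232,130,240)&(abs(Z-.1785)<.004)];L=np.array([W2L(q) for q in X]);print("stand",np.percentile(L,[.5,99.5],axis=0))
X=P[b(228,295,150,240)&(abs(Z-.18)<.005)];print("deck",np.median(X[:,2]),len(X))
s=sensors.observe();print(W2L(s['position']),s['force'],s['clock'])
p,d=vision.get_image("scene");cv2.imwrite("pics/s9.png",p)
E
```

```text
clock: 15.2
position: [0.4907, -0.1701, 0.3153]
ee_rot: [2.313, 2.125, -0.003]
force: [-0.5, -1.4, 0.0]
width: 0.603
case 0.24891824823944597 ((520.3648071289062, 177.26683044433594), (119.44593048095703, 120.04593658447266), 85.73859405517578) [0.00655146 0.18682006 0.        ]
stand [[-0.08713984  0.06003745  0.17463774]
 [ 0.10293575  0.32368622  0.18239748]]
deck 0.18000981769751134 3260
[ 0.00387883 -0.15818238  0.31535139] [-0.55580113  2.2134755  -0.27211618] 15.25
```

View pics/t9.png

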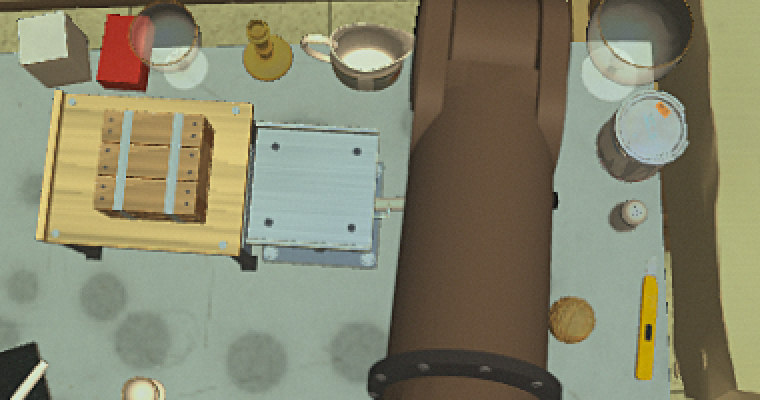

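View pics/s9.png

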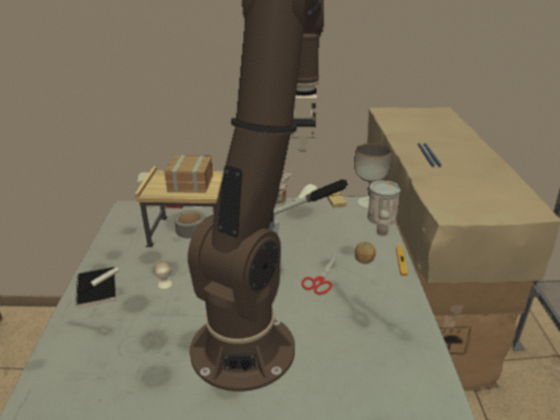

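The case sits fully on the stand (top view 95–210, 110–222), the deck is at 180, the lever is up and the gripper is clear of everything. I'll let it settle and hand in.

```bash
python3 -m handwheel '[{"tx":0,"ty":0,"tz":0,"wx":0,"wy":0,"wz":0,"claw":0.6},{"tx":0,"ty":0,"tz":0,"wx":0,"wy":0,"wz":0,"claw":0.6},{"tx":0,"ty":0,"tz":0,"wx":0,"wy":0,"wz":0,"claw":0.6},{"tx":0,"ty":0,"tz":0,"wx":0,"wy":0,"wz":0,"claw":0.6}]' && python3 -c "
from cell import arm
print(arm.sign_off())"
```

```text
clock: 15.63
position: [0.4922, -0.1618, 0.3158]
ee_rot: [2.302, 2.138, 0.0]
force: [0.6, 0.6, 0.7]
width: 0.599
the job is handed in; nothing more can be done
None
```

I pumped the lever through four full strokes, raising the deck from 140 to 180 mm, then pushed the case across onto the stand with the parted fingers. I handed the job in at 15.6 s of the 69 s allowed.

My last checks showed:
- **Deck:** it measured 180.0 mm, against 178.9 mm measured for the stand's top.
- **Case:** it stands flat and square on the stand, its top at 248.9 mm, with about 45 mm to the near edge and about 75 mm to the far strip.
- **Lever and gripper:** the lever is up. The gripper hangs about 0.1 m above it and touches nothing.
- **Other things:** the string and shaker look unmoved. I never measured the tape roll, because the network did not find it from above; in the scene view the round grey thing under the stand looks the same before and after.

The highest force in my readings was about 38 N, through the fingertips on the lever's stop in the second stroke; the later strokes pressed about 25 N. No check failed or disagreed. The first move command was refused for leaving out keys, and moved nothing.

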